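# Load a cartridge fuse into the bench tester and slide it home to the click

### The job

Check the red-banded fuse: take it from the tray, stand it fully down in the bore of the fuse tester's carriage while the carriage is still out, and let go of it. Then push the carriage in by its yellow tab, gently and without ramming it, until it clicks and stays in by itself with the fuse still seated. Leave the other fuses and the screwdriver where they are.

Things in the scene. Friction and masses are not known exactly. Their poses are not given: they have to be found in the camera images.
- tester: fixed fuse tester; origin on the bench, mid-width; +x is the push-in way, z up. Grey base 116 wide, 12 high, x -115 to 205 mm; guides 28 high at y +-44 (x -105 to 105); blue portal at x 26 to 76, beam at z 96 to 112, 88 wide inside; black latch cover x 110 to 202, 62 high. Over 40 N from the robot on any part (push or pinch) damages it
- carriage (a joint): carriage travel along tester +x, m; 0 = out, where a 1.2 to 2.4 N spring returns it. At 60 to 100 mm, different each time and hidden by the cover, it must be forced past a detent (8 to 15 N in all); the push then drops, and some 15 mm on a stiff buffer (8 N/mm) stops it. Past the detent it stays in when let go; short of it, it springs out
- bore (a point): centre of the mouth of the upright bore in the carriage's orange block (50 x 64 mm, 30 mm high, top 44 mm above the bench); bore 24 mm diameter, small chamfer, 20 mm deep; moves with the carriage; axes as the tester's
- bore_floor (a point): centre of the bore's floor, 20 mm below bore, 24 mm above the bench; a seated fuse has its origin here and its top at 82 mm above the bench
- tab (a point): centre of the top edge of the yellow upright push tab at the carriage's rear, 65 mm behind the bore; 10 mm thick along the slide, 50 mm wide, top 64 mm above the bench, free above 24 mm; its push face is 5 mm behind this point
- fuse_red: 22 mm diameter, 58 mm long cartridge fuse standing upright in the tray, white ceramic with steel end caps, a wide red band and a red spot on its top; origin at the centre of its underside, z up its axis; about 55 g; the one to load
- fuse_green: 22 mm diameter, 58 mm long cartridge fuse standing upright in the tray, white ceramic with steel end caps, a wide green band and a green spot on its top; origin at the centre of its underside, z up its axis; about 55 g; leave alone
- fuse_yellow: 22 mm diameter, 58 mm long cartridge fuse standing upright in the tray, white ceramic with steel end caps, a wide yellow band and a yellow spot on its top; origin at the centre of its underside, z up its axis; about 55 g; leave alone
- tray: grey fixed tray 96 x 220 mm, walls 12 mm high and 3 mm thick, floor 3 mm; the three fuses stand in it in a row along its y, 65 mm apart; origin at the centre of its underside
- screwdriver: screwdriver about 190 mm long lying on the bench beyond the tray, handle towards its -x; leave alone

How it is judged:
On the way, in this order (a step that is already met when the one before it is completed fails the run):
1. the red-banded fuse stands fully down in the bore, let go, with the carriage still out (horizontal distance between fuse_red and bore_floor below 0.003 m and distance between fuse_red and bore_floor below 0.004 m and angle between fuse_red's own z axis and vertical below 0.09 rad and value of joint carriage below 0.012 m and contact force between fuse_red and the fingers below 0.05 N), for 0.2 s.
2. the carriage is pushed in past the detent and stays there untouched (value of joint carriage above 0.055 m and contact force between tester and the fingers below 0.05 N and contact force between tester and the arm below 0.05 N), for 0.3 s.
At the end, for the whole second after the job is handed in: Carriage held in by its detent (travel over 55 mm, at rest); red-banded fuse released, fully down in the bore (within 3 mm sideways, 4 mm in all, 5 degrees); the other fuses upright (within 11 degrees) and, like the screwdriver, within 20 mm of their starts (horizontal distance between fuse_red and bore_floor below 0.003 m and distance between fuse_red and bore_floor below 0.004 m and angle between fuse_red's own z axis and vertical below 0.09 rad and value of joint carriage above 0.055 m and velocity of joint carriage between -0.01 and 0.01 m/s and linear speed of fuse_red below 0.02 m/s and distance of each of fuse_green, fuse_yellow, screwdriver from where it was at the start of the episode below 0.02 m and angle between each of fuse_green, fuse_yellow's own z axis and vertical below 0.2 rad); the robot touches nothing.
It fails at once if the robot loads the tester with more than 40 N (rammed or squeezed) (contact force between tester and the fingers above 40 N or contact force between tester and the arm above 40 N).
It fails at once if a bystander is moved by more than 20 mm (distance of any of fuse_green, fuse_yellow, screwdriver from where it was at the start of the episode above 0.02 m).
It also fails if it takes over 54 s, if anything falls off the work surface, if the arm or the gripper's body presses on something with over 40 N, if the wrist force passes 120 N, or if a joint passes its speed limit or range.

### The arm

A 6-joint arm with a two-finger parallel gripper is mounted at the origin on the work surface. World frame = base frame: x ahead of the robot, y to its left, z up, the work surface at z = 0. Lengths are in m, angles in rad, forces in N, time in s.
With the tool pointing down it reaches from about 0.25 to 0.725 m from the base axis. Payload 4 kg.
Tool frame: the origin (TCP) lies at the very end of the fingers, on their centre line; the grasp point (between the pads) lies bot.grasp_offset behind it (bot.grasp_offset is the distance from the TCP to the grasp point, in m); z points along the fingers, y is the direction in which the jaws open and shut (so a half turn about z gives the same grasp; the last joint's range is limited). The gripper opens to 85 mm and grips with 20 to 120 N. Pads are 22 mm wide; open, the fingers measure 114 mm over their backs; the gripper's body (76 mm by 85 mm) begins 54 mm behind the grasp point. The pads swing forward as they close: fully open they stand 13 mm farther back than shut.
Start: joints at [-1.198, 0.241, 0.005, 1.335, 0, 1.571], TCP at [0.182, -0.466, 0.231] pointing down, gripper open.
Joint ranges: [-2.72, 2.72], [-1.05, 1.87], [-1.09, 1.28], [-1.99, 2.15], [-1.42, 1.44], [-3.14, 3.14]. Speed limits (rad/s): [2.79, 2.79, 3.14, 3.14, 3.14, 3.14].

### API

Orientations are given as a unit quaternion [x, y, z, w].
In Python, from workcell import bot gives the robot as it stands. The module is installed in compiled form; this text tells all that it offers.
- The arm moves only by the shell command python3 -m jog 'ROWS' [OPENING]. ROWS is JSON, a list that holds one entry, the list of rows, each a list of 6 numbers: the shift along the tool's x, y, z in m, then the turn, a rotation vector about the tool's x, y, z in degrees. In form: [[[dx, dy, dz, wx, wy, wz], ...]]. A call has 1 to 12 rows; each row shifts and turns the pose as measured when the row begins, along the tool's axes as they then stand; what a row does not reach is not made up. A row lasts 1/8 s, in which the tool goes at most 62.5 mm and 10.7 degrees, less where a joint would pass 70% of its speed; a pose out of reach is approached as far as the arm can. A call is refused whole if a number of a shift passes 0.0625 or a number of a turn 10.7, either way. A call with a gripper value outside its range is refused whole. OPENING is the finger opening in m, from 0 to 0.0854, set as the call begins (- or left out, the last holds). The fingers move at their own pace and stop on an object; the grip force is fixed at half the most. Time passes only in rows, so rows that do not move let the fingers close. It gives the time, the measured TCP pose, the force and the opening at its end, in the units of the state.
- bot.get_obs(): the state, without advancing time (a new reading comes with each control period).
- bot.camera(name): name is "side" or "top"; returns a dict with "pixels" (420x560x3 uint8, red, green, blue), "fx", "fy", "cx", "cy" (pixels), "rvec" (rotation vector, rad) and "tvec" (3), from world to camera coordinates, as OpenCV has them. Camera axes: x right, y down, z forward; pixel columns grow to the right and rows downward; lengths in m; the calibration is good to about 2 mm. A picture is of the moment at which its call begins. There is no depth.
- bot.job_done(): hands the job in, once; it reports no verdict.
The state is a dict: "clock": time; "joint_pos": joint angles; "joint_vel": joint speeds; "tau": joint torques, N m; "eef_pos": TCP position; "tool_rot": TCP orientation; "ft_force": force on the tool from outside, world axes, zero at the start; "ft_torque": the same for the moment, N m; "grip_width": finger opening in m.
Only numpy, scipy, OpenCV 4.12 (cv2) and the standard library are available. Lean on these libraries where they do the work, as an engineer would, in place of code of your own. Each camera call takes 0.05 s, during which the arm holds its last target. There are 200 camera calls.

## Working session

There is one attempt and no reset: what is moved stays moved. The work goes in short steps, Python scripts to look and compute and a shell command to move; the robot and the scene stay as the last step left them, time stands still between calls to the robot, and variables do not carry over. Pictures are saved under pics/ and viewed, on a budget of 10 in all, crops included, one or two more only if the job needs it, and the job is handed in when it is done.

```bash
mkdir -p pics; cat > h.py <<'E'
import numpy as np, cv2
from workcell import bot
def cam(n):
    c=bot.camera(n); R=cv2.Rodrigues(np.array(c["rvec"],float))[0]; t=np.array(c["tvec"],float).reshape(3)
    return c,R,t
def ray(c,R,t,u,v):
    d=R.T@np.array([(u-c["cx"])/c["fx"],(v-c["cy"])/c["fy"],1.0]); return -R.T@t,d
def onz(c,R,t,u,v,z):
    o,d=ray(c,R,t,u,v); return o+d*(z-o[2])/d[2]
def proj(c,R,t,p):
    q=R@np.array(p)+t; return c["fx"]*q[0]/q[2]+c["cx"],c["fy"]*q[1]/q[2]+c["cy"]
def save(c,f): cv2.imwrite("pics/"+f,cv2.cvtColor(c["pixels"],cv2.COLOR_RGB2BGR))
E
python3 - <<'E'
from h import *
for n in("top","side"):
    c,R,t=cam(n); save(c,n+"0.png"); print(n,(-R.T@t).round(3),R[2].round(3),c["fx"])
o=bot.get_obs(); print(o["clock"],o["eef_pos"],o["tool_rot"],o["grip_width"],bot.grasp_offset)
E
```

```text
top [0.458 0.046 1.201] [ 0.096 -0.001 -0.995] 527.4851725698209
side [ 0.183 -0.411  0.441] [ 0.57   0.659 -0.49 ] 456.15597623915147
0.1 [ 0.18190129 -0.46512811  0.23049768] [ 9.82681282e-01  1.85301377e-01 -1.64513895e-04 -9.32772008e-04] 0.08526352413097639 0.0187
```

View pics/top0.png

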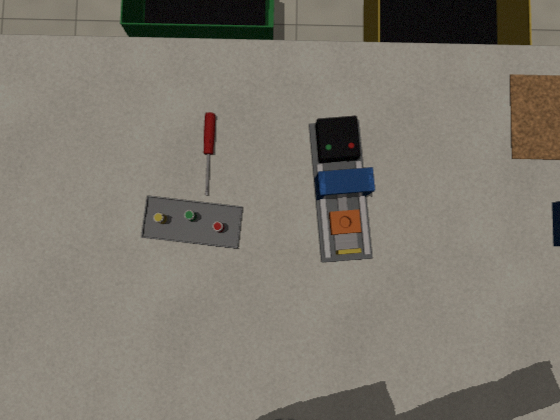

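View pics/side0.png

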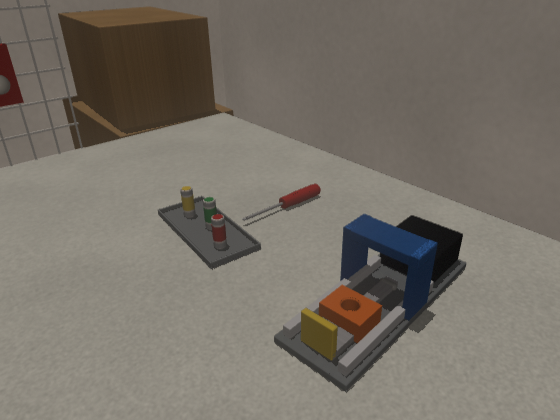

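The top view shows the red fuse at about (218,227), green at (190,215) and yellow at (158,217). The orange block and bore are at (345,222), the tab at (349,251), the portal at (346,182) and the screwdriver at (209,150). The side view agrees, and the carriage is out.

```bash
cat > meas.py <<'E'
from h import *
def blobs(c,hr,smin,vmin,amin):
    H=cv2.cvtColor(c["pixels"],cv2.COLOR_RGB2HSV).astype(int)
    m=np.zeros(H.shape[:2],bool)
    for a,b in hr: m|=(H[...,0]>=a)&(H[...,0]<=b)
    m&=(H[...,1]>=smin)&(H[...,2]>=vmin); m=m.astype(np.uint8)
    n,l,s,ce=cv2.connectedComponentsWithStats(m)
    return [(s[i,4],ce[i],s[i,:4],l==i) for i in range(1,n) if s[i,4]>=amin]
E
python3 - <<'E'
from meas import *
C=cam("top"); c=C[0]
for nm,hr,z,sm,vm,am in[("red",[(0,4),(172,180)],.061,120,80,8),("green",[(50,80)],.061,90,50,8),("yellow",[(18,32)],.061,90,80,8),("orange",[(5,15)],.044,150,80,100),("blue",[(105,125)],.112,120,40,200)]:
    for a,ce,bb,m in blobs(c,hr,sm,vm,am):
        if ce[1]<60: continue
        cnt=max(cv2.findContours(m.astype(np.uint8),0,1)[0],key=cv2.contourArea)
        box=cv2.minAreaRect(cnt)
        bw=[onz(*C,*p,z)[:2].round(4).tolist() for p in cv2.boxPoints(box)]
        print(nm,a,ce.round(1),"z",z,onz(*C,*ce,z)[:2].round(4),"rc",onz(*C,*box[0],z)[:2].round(4),bw if a>20 else "")
C=cam("side");c=C[0]
for nm,hr,am in[("red",[(0,4),(172,180)],30),("orange",[(5,15)],100),("yellow",[(18,32)],100)]:
    for a,ce,bb,m in blobs(c,hr,120,80,am): print("side",nm,a,ce.round(1),bb)
big=cv2.resize(cam("top")[0]["pixels"][100:270,290:390],None,fx=4.5,fy=3.5*4.5/3.5*.78,interpolation=cv2.INTER_CUBIC)
big=cv2.resize(cam("top")[0]["pixels"][195:270,130:385],None,fx=3.1,fy=3.1,interpolation=cv2.INTER_CUBIC)
cv2.imwrite("pics/crop.png",big[...,::-1])
E
```

```text
red 348 [208.3 132.1] z 0.061 [0.7325 0.1859] rc [0.7316 0.1863] [[0.688, 0.1981], [0.7765, 0.1943], [0.7754, 0.1745], [0.6869, 0.1784]]
red 23 [350.8 144.9] z 0.061 [ 0.7104 -0.1279] rc [ 0.7102 -0.1273] [[0.7145, -0.1217], [0.7147, -0.1327], [0.7058, -0.1328], [0.7056, -0.1218]]
red 42 [217.  225.7] z 0.061 [0.5267 0.1605] rc [0.5271 0.1605] [[0.5269, 0.1702], [0.5368, 0.1608], [0.5273, 0.1508], [0.5173, 0.1602]]
green 26 [328.2 146.6] z 0.061 [ 0.7055 -0.0782] rc [ 0.7053 -0.0781] [[0.7076, -0.0708], [0.7127, -0.0804], [0.703, -0.0853], [0.6979, -0.0757]]
green 33 [188.5 214.4] z 0.061 [0.5499 0.2229] rc [0.5507 0.223 ] [[0.5441, 0.2282], [0.5572, 0.2286], [0.5574, 0.2178], [0.5443, 0.2174]]
yellow 48 [157.8 216.8] z 0.061 [0.5433 0.2893] rc [0.5439 0.2899] [[0.5514, 0.2978], [0.5517, 0.2826], [0.5365, 0.282], [0.5362, 0.2972]]
yellow 111 [349.5 250.8] z 0.061 [ 0.4784 -0.1265] rc [ 0.4783 -0.1265] [[0.4809, -0.1011], [0.4857, -0.151], [0.4757, -0.1518], [0.4709, -0.1019]]
orange 664 [345.  221.7] z 0.044 [ 0.5424 -0.1187] rc [ 0.5424 -0.1189] [[0.564, -0.0842], [0.5707, -0.1491], [0.5208, -0.1535], [0.5141, -0.0888]]
blue 1298 [345.6 181. ] z 0.112 [ 0.6224 -0.1097] rc [ 0.6224 -0.1098] [[0.6413, -0.0501], [0.6536, -0.165], [0.6035, -0.1693], [0.5913, -0.0549]]
side red 323 [300.9 193.3] [281 184  39  20]
side red 39 [217.2 216.1] [213 214  10   5]
side orange 1919 [349.  310.3] [319 285  63  58]
side yellow 120 [187.2 203.5] [182 197  11  14]
side yellow 1245 [318.3 332.9] [301 308  36  52]
```

View pics/crop.png

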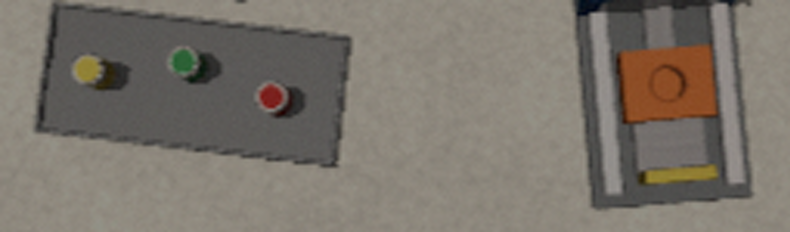

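```bash
python3 -m jog '[[[0,0,0,0,0,-10],[0,0,0,0,0,-10],[0,0,0,0,0,-10]]]' 0.05; python3 - <<'E'
from h import *
o=bot.get_obs(); print(o["joint_pos"],o["tool_rot"])
C=cam("side"); print(onz(*C,217.2,216.1,.061))
for z,p in((.044,(.5424,-.1187)),(.064,(.478,-.126))): print(proj(*C,[*p,z]))
E
```

```text
clock: 0.68
eef_pos: [0.1819, -0.4652, 0.2307]
tool_rot: [0.898, 0.441, 0.0, -0.001]
ft_force: [0.8, 0.7, -0.2]
grip_width: 0.0501
[-1.19800107e+00  2.41186589e-01  4.07705837e-03  1.33516785e+00
 -2.87608160e-05  1.03057047e+00] [ 8.97595918e-01  4.40818579e-01  4.75909201e-05 -7.39134975e-04]
[0.52697973 0.1610037  0.061     ]
(np.float64(349.082253245174), np.float64(303.0446790820893))
(np.float64(318.1434178877099), np.float64(317.4732023658586))
```

```bash
python3 -m jog '[[[0,0,0,0,0,-10.7],[0,0,0,0,0,-10.7],[0,0,0,0,0,-10.7],[0,0,0,0,0,-10.7],[0,0,0,0,0,-10.7],[0,0,0,0,0,-10.7],[0,0,0,0,0,-10.7],[0,0,0,0,0,-10.7],[0,0,0,0,0,-10.7],[0,0,0,0,0,-10.7],[0,0,0,0,0,-10.7],[0,0,0,0,0,-10.7]]]'
cat > go.py <<'E'
# usage: go.py x y z [yaw]  -> remaining shift in tool axes, and turn wz
import sys; from h import *
from scipy.spatial.transform import Rotation as Ro
o=bot.get_obs(); a=list(map(float,sys.argv[1:])); R=Ro.from_quat(o["tool_rot"])
x=R.as_matrix()[:,0]; yaw=np.degrees(np.arctan2(x[1],x[0])); ty=a[3] if len(a)>3 else 186
down=R.as_matrix()[:,2]
print("pos",np.round(o["eef_pos"],4),"yaw %.2f"%yaw,"tool shift",R.inv().apply(np.array(a[:3])-o["eef_pos"]).round(4),"wz %.2f"%(-((ty-yaw+180)%360-180)),"z",down.round(4),"ft",np.round(o["ft_force"],1),"w %.4f"%o["grip_width"],"t %.2f"%o["clock"])
E
python3 go.py .527 .1607 .13
```

```text
clock: 2.22
eef_pos: [0.1817, -0.4646, 0.2298]
tool_rot: [-0.01, 1.0, 0.002, -0.001]
ft_force: [0.1, -0.6, 0.3]
grip_width: 0.0502
pos [ 0.1817 -0.4646  0.2298] yaw -178.91 tool shift [-0.3573  0.6182  0.1014] wz -4.91 z [-0.0012  0.0033 -1.    ] ft [ 0.1 -0.6  0.3] w 0.0502 t 2.23
```

```bash
python3 -m jog '[[[-0.03,0.0515,0,0,0,-0.4],[-0.03,0.0515,0,0,0,-0.4],[-0.03,0.0515,0,0,0,-0.4],[-0.03,0.0515,0,0,0,-0.4],[-0.03,0.0515,0,0,0,-0.4],[-0.03,0.0515,0,0,0,-0.4],[-0.03,0.0515,0,0,0,-0.4],[-0.03,0.0515,0,0,0,-0.4],[-0.03,0.0515,0,0,0,-0.4],[-0.03,0.0515,0,0,0,-0.4],[-0.03,0.0515,0,0,0,-0.4],[-0.03,0.0515,0,0,0,-0.4]]]'
python3 go.py .527 .1607 .10
```

```text
clock: 3.72
eef_pos: [0.5261, 0.1829, 0.2328]
tool_rot: [-0.032, 0.999, -0.001, 0.004]
ft_force: [0.9, 0.2, 0.0]
grip_width: 0.0502
pos [0.5261 0.1829 0.2328] yaw -176.29 tool shift [ 0.0017 -0.022   0.1328] wz -2.29 z [ 9.e-03 -8.e-04 -1.e+00] ft [0.9 0.2 0. ] w 0.0502 t 3.73
```

```bash
cat >> go.py <<'E'
print("level turn deg (tool xyz)",np.degrees(R.inv().apply(np.cross(down,[0,0,-1]))).round(2))
E
python3 -m jog '[[[0.001,-0.022,0.04,0,0.5,-2.3],[0,0,0.04,0,0,0],[0,0,0.03,0,0,0],[0,0,0,0,0,0]]]'
python3 go.py .527 .1607 .031
python3 - <<'E'
from h import *
for n in("side","top"):
    c,R,t=cam(n); save(c,n+"1.png")
E
```

```text
clock: 4.22
eef_pos: [0.53, 0.1671, 0.1194]
tool_rot: [-0.053, 0.999, -0.0, 0.002]
ft_force: [-1.2, 0.3, 0.5]
grip_width: 0.0503
pos [0.53   0.1671 0.1194] yaw -173.93 tool shift [ 0.0039 -0.006   0.0884] wz 0.07 z [ 3.1e-03 -1.0e-04 -1.0e+00] ft [-1.2  0.3  0.5] w 0.0503 t 4.22
level turn deg (tool xyz) [-0.02  0.18  0.  ]
```

View pics/side1.png

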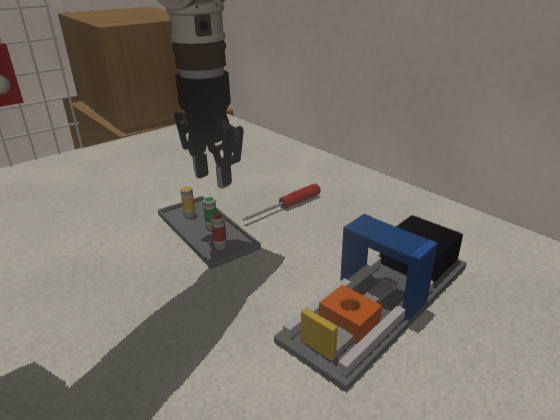

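Both fingertips, at (201,170) and (224,180), hang above the red fuse at (219,232), and nothing is in the way. I'll align, then go down.

```bash
python3 -m jog '[[[0.004,-0.006,0.02,0,0.2,0],[0,0,0,0,0,0]]]'; python3 go.py .527 .1607 .031
```

```text
clock: 4.58
eef_pos: [0.532, 0.1622, 0.1065]
tool_rot: [-0.052, 0.999, 0.002, 0.006]
ft_force: [0.0, 0.2, 0.1]
grip_width: 0.05
pos [0.532  0.1622 0.1065] yaw -173.98 tool shift [ 0.0062 -0.0011  0.0754] wz 0.02 z [ 0.0128  0.0037 -0.9999] ft [0.  0.2 0.1] w 0.0500 t 4.58
level turn deg (tool xyz) [ 0.14  0.75 -0.  ]
```

```bash
python3 -m jog '[[[0.006,-0.001,0.02,0.1,0.7,0],[0,0,0,0,0,0],[0,0,0,0,0,0]]]'|head -2; python3 go.py .527 .1607 .031;python3 -m jog '[[[0.0,0,0,0,0,0]]]'|head -2; python3 go.py .527 .1607 .031
```

```text
clock: 4.95
eef_pos: [0.5288, 0.1616, 0.0888]
pos [0.5288 0.1616 0.0888] yaw -174.02 tool shift [ 0.0022 -0.0008  0.0578] wz -0.02 z [ 0.0065  0.0027 -1.    ] ft [ 0.1  0.9 -0.1] w 0.0502 t 4.95
level turn deg (tool xyz) [ 0.12  0.39 -0.  ]
clock: 5.08
eef_pos: [0.529, 0.1617, 0.0891]
pos [0.529  0.1617 0.0891] yaw -174.01 tool shift [ 0.0025 -0.001   0.0581] wz -0.01 z [ 0.007   0.0029 -1.    ] ft [-0.3  0.8 -0.4] w 0.0498 t 5.08
level turn deg (tool xyz) [ 0.12  0.42 -0.  ]
```

```bash
python3 -m jog '[[[0.003,-0.001,0.01,0.1,0.5,0],[0,0,0.02,0,0.1,0],[0,0,0.02,0,0.1,0],[0,0,0,0,0,0]]]'|head -2; python3 go.py .527 .1607 .031
```

```text
clock: 5.58
eef_pos: [0.5258, 0.1604, 0.0372]
pos [0.5258 0.1604 0.0372] yaw -174.01 tool shift [-0.0012  0.0001  0.0061] wz -0.01 z [-5.6e-03 -3.0e-04 -1.0e+00] ft [-1.   0.1  0.6] w 0.0500 t 5.58
level turn deg (tool xyz) [ 0.02 -0.32 -0.  ]
```

```bash
python3 -m jog '[[[-0.001,0,0.007,0,-0.3,0],[0,0,0,0,0,0]]]'|head -2; python3 go.py .527 .1607 .031; python3 -m jog '[[[0,0,0,0,0,0],[0,0,0,0,0,0],[0,0,0,0,0,0],[0,0,0,0,0,0]]]' 0.01; python3 go.py .527 .1607 .031
```

```text
clock: 5.82
eef_pos: [0.5273, 0.1607, 0.0304]
pos [0.5273 0.1607 0.0304] yaw -174.01 tool shift [ 0.0003  0.0001 -0.0006] wz -0.01 z [ 9.e-04  5.e-04 -1.e+00] ft [ 0.6 -0.7  0.1] w 0.0500 t 5.83
level turn deg (tool xyz) [0.02 0.05 0.  ]
clock: 6.32
eef_pos: [0.5284, 0.161, 0.0319]
tool_rot: [-0.052, 0.999, 0.001, 0.002]
ft_force: [0.4, -0.1, -0.4]
grip_width: 0.0201
pos [0.5284 0.161  0.0319] yaw -174.01 tool shift [ 0.0014 -0.0001  0.0009] wz -0.01 z [ 0.0036  0.0013 -1.    ] ft [ 0.4 -0.1 -0.4] w 0.0201 t 6.33
level turn deg (tool xyz) [ 0.05  0.21 -0.  ]
```

```bash
python3 -m jog '[[[0,0,-0.01,0,0,0],[0,0,-0.04,0,0,0],[0,0,-0.04,0,0,0],[0,0,-0.04,0,0,0],[0,0,0,0,0,0],[0,0,0,0,0,0]]]'; python3 go.py .5424 -.1187 .15
python3 - <<'E'
from h import *
c,R,t=cam("side"); save(c,"side2.png")
E
```

```text
clock: 7.08
eef_pos: [0.5275, 0.1607, 0.1679]
tool_rot: [-0.052, 0.999, 0.001, 0.002]
ft_force: [-0.2, -0.1, -1.2]
grip_width: 0.0204
pos [0.5275 0.1607 0.1679] yaw -174.01 tool shift [ 0.0143 -0.2794  0.0176] wz -0.01 z [ 0.0036  0.0014 -1.    ] ft [-0.2 -0.1 -1.2] w 0.0204 t 7.08
level turn deg (tool xyz) [ 0.06  0.22 -0.  ]
```

View pics/side2.png

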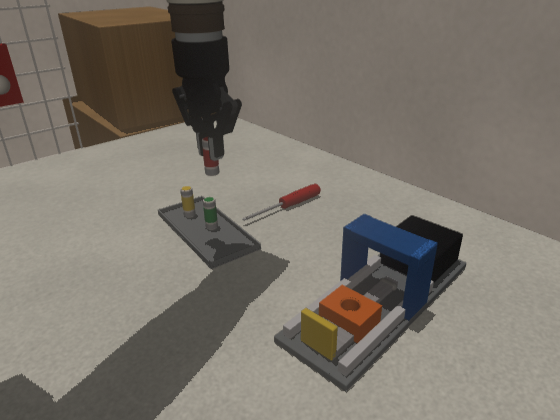

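The fuse hangs straight between the fingers at (211,165), and the green and yellow fuses haven't moved. Now to the bore.

```bash
python3 -m jog '[[[0.002,-0.047,0,0,0.2,0],[0.002,-0.047,0,0,0,0],[0.002,-0.047,0,0,0,0],[0.002,-0.047,0,0,0,0],[0.002,-0.047,0,0,0,0],[0.002,-0.045,0,0,0,0],[0,0,0,0,0,0],[0,0,0,0,0,0]]]'; python3 go.py .5424 -.1187 .085
```

```text
clock: 8.12
eef_pos: [0.5397, -0.1254, 0.1557]
tool_rot: [-0.054, 0.998, 0.002, -0.01]
ft_force: [-0.8, 0.3, -1.0]
grip_width: 0.0206
pos [ 0.5397 -0.1254  0.1557] yaw -173.82 tool shift [-0.0048  0.006   0.0707] wz 0.18 z [-0.0196  0.0036 -0.9998] ft [-0.8  0.3 -1. ] w 0.0206 t 8.12
level turn deg (tool xyz) [ 0.33 -1.1  -0.  ]
```

```bash
python3 -m jog '[[[-0.004,0.006,0.02,0.3,-1,0],[0,0,0.02,0,0,0],[0,0,0.02,0,0,0],[0,0,0,0,0,0]]]'|head -2; python3 go.py .5424 -.1187 .085;python3 -m jog '[[[0,0,0,0,0,0]]]'|head -1; python3 go.py .5424 -.1187 .085
```

```text
clock: 8.62
eef_pos: [0.5413, -0.1128, 0.0925]
pos [ 0.5413 -0.1128  0.0925] yaw -173.39 tool shift [-0.0004 -0.006   0.0075] wz 0.61 z [-0.0049  0.0022 -1.    ] ft [ 0.4  1.3 -0.3] w 0.0204 t 8.62
level turn deg (tool xyz) [ 0.16 -0.26  0.  ]
clock: 8.75
pos [ 0.5416 -0.1119  0.093 ] yaw -173.30 tool shift [ 0.     -0.0068  0.008 ] wz 0.70 z [-0.0045  0.0022 -1.    ] ft [-0.2 -1.3 -0.7] w 0.0204 t 8.75
level turn deg (tool xyz) [ 0.16 -0.24  0.  ]
```

```bash
python3 -m jog '[[[0,-0.006,0.002,0.1,-0.2,0.6],[0,0,0,0,0,0],[0,0,0,0,0,0]]]'|head -1; python3 go.py .5424 -.1187 .085
```

```text
clock: 9.12
pos [ 0.5438 -0.1181  0.093 ] yaw -173.90 tool shift [ 0.0015 -0.0004  0.008 ] wz 0.10 z [ 3.e-03 -1.e-04 -1.e+00] ft [-0.1 -0.8 -0.6] w 0.0204 t 9.12
level turn deg (tool xyz) [-0.02  0.17  0.  ]
```

```bash
cat > look.py <<'E'
import sys; from h import *
C=cam("side"); c=C[0]; o=bot.get_obs(); e=np.array(o["eef_pos"])
im=c["pixels"][200:360,280:480][...,::-1]; k=4; im=cv2.resize(im,None,fx=k,fy=k,interpolation=cv2.INTER_CUBIC)
P=lambda p: tuple(int(round((a-b+.5)*k)) for a,b in zip(proj(*C,p),(280,200)))
b=e-[0,0,.029]
ring=lambda ctr,r: np.array([P(ctr+r*np.array([np.cos(a),np.sin(a),0])) for a in np.linspace(0,2*np.pi,40)])
cv2.polylines(im,[ring(b,.011)],1,(255,0,255),1); cv2.polylines(im,[ring(np.array([.5424,-.1187,.044]),.012)],1,(0,255,0),1)
for s in(-1,1):
    d=s*.011*np.array([-.747,.0,0])  # placeholder side offset replaced below
cv2.imwrite("pics/"+sys.argv[1],im); print(e)
E
python3 look.py look1.png
```

```text
[ 0.5438149  -0.11818392  0.09294576]
```

View pics/look1.png

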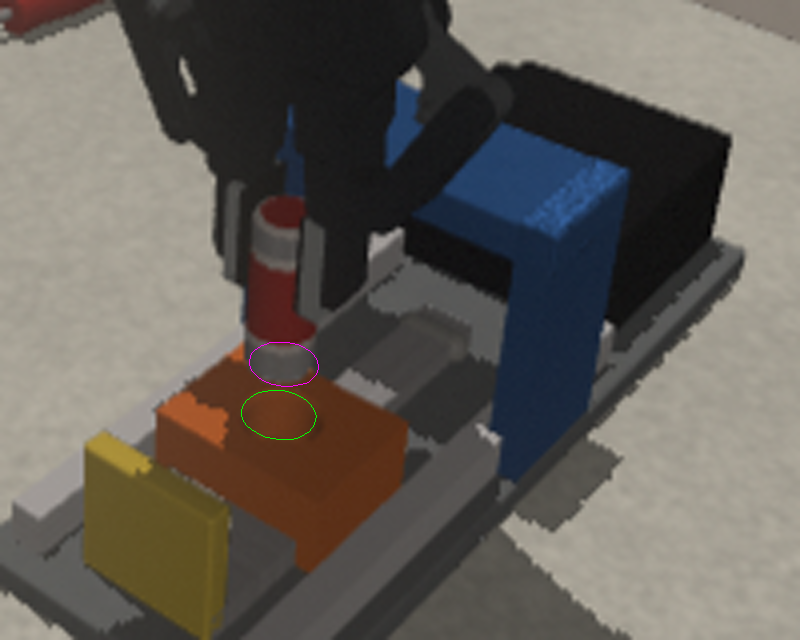

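The held fuse's lower end spans x 245–315 in the crop, with its bottom at about y 383. The predicted ring (magenta) is only about 3–4 crop px to the right of it, or 1 px in the original. The bore ring at (278,415) sits centrally on the orange block. I'll refine both numerically.

```bash
python3 - <<'E'
from h import *
C=cam("side"); c=C[0]; R=C[1]
s0=cv2.cvtColor(cv2.imread("pics/side0.png"),cv2.COLOR_BGR2RGB)
g=s0.astype(float)
print("bore rows (R chan) side0")
for v in range(295,314): print(v,g[v,334:368,0].astype(int))
t0=cv2.cvtColor(cv2.imread("pics/top0.png"),cv2.COLOR_BGR2RGB)
print("top0"); 
for v in range(213,231): print(v,t0[v,334:358,0].astype(int))
print("fuse rows now R,G")
p=c["pixels"].astype(int)
for v in range(283,298): print(v,*[f"{p[v,u,0]}/{p[v,u,1]}" for u in range(338,362)])
print("cam right",R[0].round(3),"down",R[1].round(3))
E
```

```text
bore rows (R chan) side0
295 [144 143 143 142 143 142 142 143 142 143 143 143 142 143 143 143 143 143
 142 142 142 143 143 143 142 142 142 133 128 110 100 106 107 106]
296 [143 142 143 143 143 144 142 143 143 143 143 143 143 143 142 142 143 143
 143 143 143 143 143 142 142 143 143 143 143 138 134 116 107 106]
297 [143 143 143 143 142 143 143 143 143 142 139 139 137 137 130 139 111 138
 118 138 130 142 142 142 143 142 142 142 143 142 143 137 128 114]
298 [143 142 142 143 143 143 142 144 138 134 134 134 135 135 135 138 129 138
 130 136 134 107 138 143 143 142 142 142 143 142 143 142 140 136]
299 [142 142 143 143 143 143 143 136 130 130 131 118 111 103 105 105 105 112
 112 126 135 126 135 136 140 143 143 142 143 142 143 142 143 143]
300 [143 143 142 143 144 143 136 103 126 112 100  95  92  90  90  91  89  92
  92  97 101 106 131 133 103 136 142 143 143 142 143 141 142 142]
301 [143 142 143 142 143 143 125 115 108  90  85  86  90  89  91  91  90  88
  89  85  85  86  96 119 120 130 140 142 143 143 142 143 142 142]
302 [143 143 143 143 142 138 120 113  87  84  86  88  90  89  91  90  90  
[... 5155 characters left out ...]
6/73 78/62 94/56 86/51 66/49 53/50 52/50
294 89/53 89/51 90/53 87/49 89/51 88/52 87/54 85/67 91/84 85/80 80/77 79/76 79/75 81/77 79/76 84/80 86/82 82/65 85/52 88/50 88/47 83/48 80/49 65/49
295 89/52 90/52 89/51 88/50 89/52 88/50 88/50 87/54 90/62 89/65 86/63 91/78 91/73 89/71 88/69 87/64 88/60 87/52 87/48 86/47 88/48 87/47 87/48 83/46
296 89/52 90/52 89/52 88/50 89/51 89/50 88/49 88/50 88/50 89/53 93/55 94/59 94/57 89/53 89/54 88/51 87/48 88/48 87/47 86/47 88/49 86/47 87/46 87/48
297 90/52 90/52 90/52 88/50 89/51 89/51 95/52 95/53 104/57 104/57 106/58 107/58 107/57 103/56 100/54 99/54 92/56 87/48 87/48 87/47 88/48 86/46 86/46 87/47
cam right [ 0.751 -0.66  -0.014] down [-0.332 -0.361 -0.871]
```

```bash
python3 - <<'E'
from h import *
S=cam("side");T=cam("top"); e=np.array(bot.get_obs()["eef_pos"])
print("bore top",onz(*T,345.5,221.4,.044),"side",onz(*S,350.2,303.8,.044))
p=np.array(proj(*S,e-[0,0,.029])); print(p,"fuse by side",onz(*S,*(p-[.7,.7]),e[2]-.028),"tcp",e)
E
```

```text
bore top [ 0.54296666 -0.11986642  0.044     ] side [ 0.54237349 -0.120651    0.044     ]
[350.0907437 290.5860577] fuse by side [ 0.54295065 -0.11723566  0.06457041] tcp [ 0.54352383 -0.1179885   0.09257041]
```

```bash
python3 -m jog '[[[0,-0.003,0.012,0,0,0],[0,0,0,0,0,0],[0,0,0,0,0,0]]]'|head -1; python3 go.py .5433 -.1204 .077
```

```text
clock: 9.7
pos [ 0.5435 -0.1212  0.0793] yaw -173.90 tool shift [0.0001 0.0008 0.0023] wz 0.10 z [ 1.3e-03  3.0e-04 -1.0e+00] ft [-0.2  0.2 -0.5] w 0.0204 t 9.70
level turn deg (tool xyz) [ 0.01  0.08 -0.  ]
```

```bash
python3 -m jog '[[[0,0.001,0.004,0,0,0],[0,0,0,0,0,0]]]'|head -1; python3 go.py .5433 -.1204 .053; python3 -m jog '[[[0,0,0.003,0,0,0],[0,0,0,0,0,0]]]'|head -1; python3 go.py .5433 -.1204 .053
```

```text
clock: 9.95
pos [ 0.5433 -0.1201  0.0749] yaw -173.90 tool shift [ 0.0001 -0.0003  0.0219] wz 0.10 z [ 1.1e-03  4.0e-04 -1.0e+00] ft [-0.4  0.  -0.2] w 0.0204 t 9.95
level turn deg (tool xyz) [0.02 0.06 0.  ]
clock: 10.2
pos [ 0.5436 -0.1201  0.0718] yaw -173.90 tool shift [ 0.0003 -0.0003  0.0188] wz 0.10 z [ 1.6e-03  3.0e-04 -1.0e+00] ft [ 0.5 -0.2 -0.4] w 0.0204 t 10.20
level turn deg (tool xyz) [0.01 0.09 0.  ]
```

```bash
python3 look.py look2.png
```

```text
[ 0.54368527 -0.12011039  0.07201992]
```

View pics/look2.png

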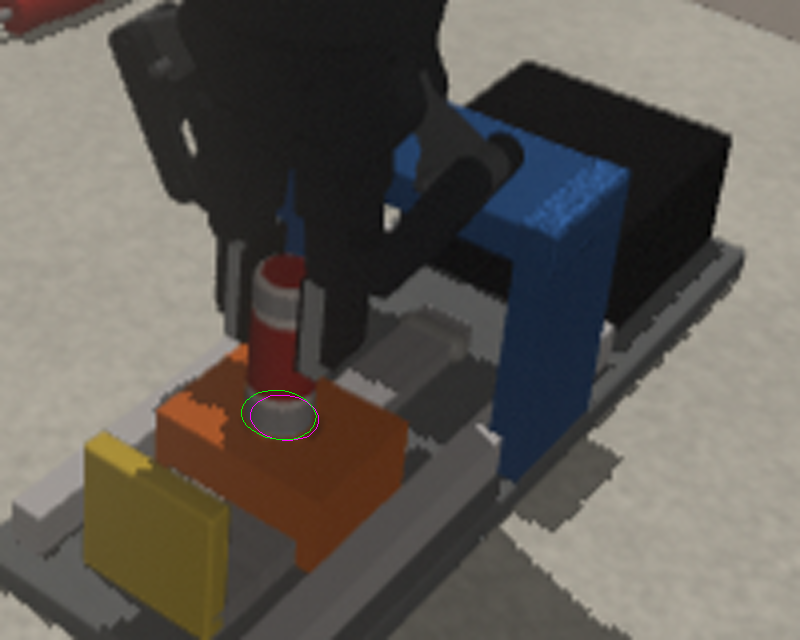

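The fuse base is at about (282,418) in the crop, right on the bore's measured centre at (283,417). I'll lower it gently.

```bash
for i in 1; do python3 -m jog '[[[0,0,0.003,0,0,0],[0,0,0,0,0,0]]]'|sed -n 2,4p; done; python3 -m jog '[[[0,0,0.003,0,0,0],[0,0,0,0,0,0]]]'|sed -n 2,4p; python3 go.py .5433 -.1204 .053
```

```text
eef_pos: [0.5437, -0.1201, 0.0689]
tool_rot: [-0.053, 0.999, 0.0, 0.001]
ft_force: [0.1, -1.4, -0.0]
eef_pos: [0.5437, -0.1201, 0.0657]
tool_rot: [-0.053, 0.999, 0.0, 0.001]
ft_force: [-0.3, 0.4, -1.0]
pos [ 0.5437 -0.1201  0.0657] yaw -173.90 tool shift [ 0.0005 -0.0003  0.0127] wz 0.10 z [ 1.9e-03  2.0e-04 -1.0e+00] ft [-0.3  0.4 -1. ] w 0.0205 t 10.75
level turn deg (tool xyz) [0.   0.11 0.  ]
```

```bash
python3 -m jog '[[[0,0,0.004,0,0,0],[0,0,0.004,0,0,0],[0,0,0,0,0,0]]]'|sed -n 2,4p; python3 -m jog '[[[0,0,0.002,0,0,0],[0,0,0,0,0,0]]]'|sed -n 2,4p; python3 -m jog '[[[0,0,0.0015,0,0,0],[0,0,0,0,0,0]]]'|sed -n 2,4p
```

```text
eef_pos: [0.5436, -0.1201, 0.057]
tool_rot: [-0.053, 0.999, 0.0, 0.001]
ft_force: [-0.3, -0.6, -0.4]
eef_pos: [0.5437, -0.1201, 0.0549]
tool_rot: [-0.053, 0.999, 0.0, 0.001]
ft_force: [-0.3, 0.8, -0.1]
eef_pos: [0.5438, -0.1201, 0.0534]
tool_rot: [-0.053, 0.999, 0.0, 0.001]
ft_force: [-0.2, 0.5, -1.2]
```

```bash
python3 -m jog '[[[0,0,0.001,0,0,0],[0,0,0,0,0,0]]]'|sed -n 2,4p; python3 -m jog '[[[0,0,0.0007,0,0,0],[0,0,0,0,0,0]]]'|sed -n 2,4p
```

```text
eef_pos: [0.5438, -0.1201, 0.0524]
tool_rot: [-0.053, 0.999, 0.0, 0.001]
ft_force: [-0.2, -0.0, -0.6]
eef_pos: [0.5441, -0.1202, 0.0523]
tool_rot: [-0.053, 0.999, -0.0, 0.001]
ft_force: [-0.5, -0.5, -0.5]
```

```bash
python3 -m jog '[[[0,0,0,0,0,0],[0,0,0,0,0,0],[0,0,0,0,0,0]]]' 0.045; python3 -m jog '[[[0,0,-0.02,0,0,0],[0,0,-0.03,0,0,0],[0,0,-0.03,0,0,0],[0,0,0,0,0,0]]]'|sed -n 2,4p; python3 go.py .44 -.131 .12; python3 look.py look3.png
```

```text
clock: 12.5
eef_pos: [0.5442, -0.1202, 0.0522]
tool_rot: [-0.053, 0.999, -0.0, 0.002]
ft_force: [-0.7, -0.3, -0.1]
grip_width: 0.0453
eef_pos: [0.5434, -0.1201, 0.1332]
tool_rot: [-0.053, 0.999, 0.0, 0.0]
ft_force: [0.4, -0.5, -0.2]
pos [ 0.5434 -0.1201  0.1332] yaw -173.90 tool shift [1.039e-01 1.000e-04 1.310e-02] wz 0.10 z [ 8.e-04  5.e-04 -1.e+00] ft [ 0.4 -0.5 -0.2] w 0.0447 t 13.00
level turn deg (tool xyz) [0.02 0.05 0.  ]
[ 0.54219968 -0.11982121  0.13161052]
```

View pics/look3.png

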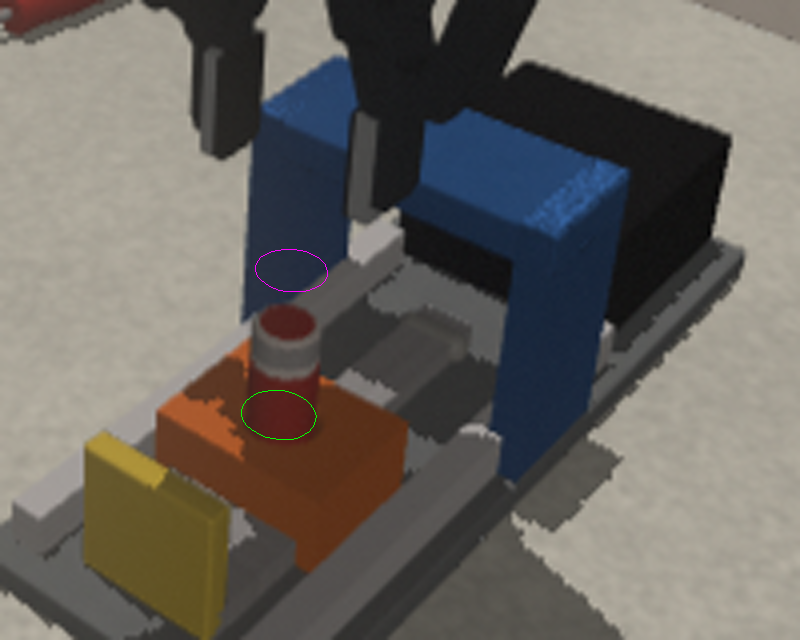

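The fuse stands upright and low in the bore: its top is at (287,322) in the crop and the fingers are clear. Next I close the gripper and go behind the tab.

```bash
python3 -m jog '[[[0.035,0,0,0,0,0],[0.035,0,0,0,0,0],[0.034,0,0,0,0,0],[0,0,0,0,0,0],[0,0,0,0,0,0]]]' 0|sed -n 2,5p; python3 - <<'E'
from meas import *
S=cam("side");T=cam("top")
print("expected fuse top px",proj(*S,[.5425,-.1203,.082]),proj(*T,[.5425,-.1203,.082]))
for a,ce,bb,m in blobs(T[0],[(0,4),(172,180)],120,60,8):
    if ce[1]>180: print("top red",a,ce.round(1),onz(*T,*ce,.082).round(4))
E
python3 go.py .442 -.1305 .051
```

```text
eef_pos: [0.4325, -0.1298, 0.1251]
tool_rot: [-0.053, 0.999, 0.002, -0.006]
ft_force: [0.2, -0.8, 0.4]
grip_width: 0.0
expected fuse top px (np.float64(351.74866908180627), np.float64(280.30434097388667)) (np.float64(348.2684515263715), np.float64(220.3710213438462))
top red 42 [347.8 220.1] [ 0.5431 -0.1193  0.082 ]
pos [ 0.4327 -0.1298  0.1252] yaw -173.84 tool shift [-0.01   -0.0021  0.0741] wz 0.16 z [-0.0123  0.004  -0.9999] ft [0.2 0.3 0. ] w -0.0001 t 13.78
level turn deg (tool xyz) [ 0.3  -0.68  0.  ]
```

```bash
python3 -m jog '[[[0,-0.002,0.025,0.3,-0.7,0.2],[0,0,0.025,0,0,0],[0,0,0.02,0,0,0],[0,0,0,0,0,0]]]'|sed -n 2,4p; python3 go.py .442 -.1305 .051
```

```text
eef_pos: [0.4376, -0.1318, 0.0532]
tool_rot: [-0.053, 0.999, -0.001, 0.002]
ft_force: [0.4, 0.4, 1.1]
pos [ 0.4376 -0.1318  0.0532] yaw -173.91 tool shift [-0.0045  0.0008  0.0022] wz 0.09 z [ 4.5e-03 -9.0e-04 -1.0e+00] ft [0.4 0.4 1.1] w 0.0004 t 14.28
level turn deg (tool xyz) [-0.08  0.25 -0.  ]
```

```bash
python3 -m jog '[[[-0.008,0,0.001,0,0.2,0],[-0.007,0,0.001,0,0,0],[0,0,0,0,0,0]]]'|sed -n 2,4p;  python3 -m jog '[[[-0.004,0,0,0,0,0],[-0.004,0,0,0,0,0],[-0.004,0,0,0,0,0]]]'|sed -n 2,4p; python3 go.py .51 -.124 .052
```

```text
eef_pos: [0.4566, -0.1305, 0.053]
tool_rot: [-0.053, 0.999, -0.001, 0.002]
ft_force: [-0.3, 0.3, 0.7]
eef_pos: [0.4682, -0.1294, 0.0536]
tool_rot: [-0.053, 0.999, -0.002, 0.002]
ft_force: [-2.5, -0.7, 0.1]
pos [ 0.4682 -0.1294  0.0536] yaw -173.90 tool shift [-0.0421  0.0009  0.0017] wz 0.10 z [ 0.0037 -0.0032 -1.    ] ft [-2.5 -0.7  0.1] w 0.0001 t 15.03
level turn deg (tool xyz) [-0.21  0.19 -0.  ]
```

```bash
python3 -m jog '[[[-0.005,0,0.0005,-0.1,0.1,0],[-0.005,0,0.0005,0,0,0],[-0.005,0,0,0,0,0],[-0.005,0,0,0,0,0],[-0.005,0,0,0,0,0],[-0.005,0,0,0,0,0],[-0.005,0,0,0,0,0],[-0.005,0,0,0,0,0]]]'|sed -n 2,4p; python3 go.py .53 -.122 .052
```

```text
eef_pos: [0.5098, -0.1251, 0.0525]
tool_rot: [-0.053, 0.999, -0.001, -0.0]
ft_force: [-2.9, -0.7, 1.6]
pos [ 0.5098 -0.1251  0.0525] yaw -173.93 tool shift [-0.0204  0.0009  0.0005] wz 0.07 z [-1.e-04 -2.e-03 -1.e+00] ft [-2.9 -0.7  1.6] w -0.0001 t 16.02
level turn deg (tool xyz) [-0.11 -0.02  0.  ]
```

Travel is about 48 mm. From here I use small steps and read the force after each.

```bash
python3 -m jog '[[[-0.004,0,0,0,0,0],[-0.003,0,0,0,0,0]]]'|sed -n '2p;4p'; python3 -m jog '[[[-0.003,0,0,0,0,0]]]'|sed -n '2p;4p'; python3 -m jog '[[[-0.003,0,0,0,0,0]]]'|sed -n '2p;4p'; python3 -m jog '[[[-0.003,0,0,0,0,0]]]'|sed -n '2p;4p'
```

```text
eef_pos: [0.5174, -0.1243, 0.0525]
ft_force: [-1.8, -1.2, 2.6]
eef_pos: [0.5205, -0.124, 0.0525]
ft_force: [-2.3, -1.1, 2.8]
eef_pos: [0.5236, -0.1237, 0.0525]
ft_force: [-1.9, -1.0, 1.7]
eef_pos: [0.5267, -0.1234, 0.0525]
ft_force: [-2.1, -0.9, 2.2]
```

```bash
python3 -m jog '[[[-0.003,0,0,0,0,0]]]'|sed -n '2p;4p'; python3 -m jog '[[[-0.003,0,0,0,0,0]]]'|sed -n '2p;4p'; python3 -m jog '[[[-0.003,0,0,0,0,0]]]'|sed -n '2p;4p'; python3 -m jog '[[[-0.003,0,0,0,0,0]]]'|sed -n '2p;4p'
```

```text
eef_pos: [0.5299, -0.123, 0.0525]
ft_force: [-2.0, -1.7, 1.4]
eef_pos: [0.533, -0.1227, 0.0525]
ft_force: [-2.3, -1.9, 2.2]
eef_pos: [0.5361, -0.1224, 0.0525]
ft_force: [-2.5, 0.0, 2.2]
eef_pos: [0.5393, -0.1221, 0.0525]
ft_force: [-2.7, -1.5, 1.7]
```

```bash
python3 -m jog '[[[-0.003,0,0,0,0,0]]]'|sed -n '2p;4p'; python3 -m jog '[[[-0.003,0,0,0,0,0]]]'|sed -n '2p;4p'; python3 -m jog '[[[-0.003,0,0,0,0,0]]]'|sed -n '2p;4p'; python3 go.py .56 -.12 .0525
```

```text
eef_pos: [0.5417, -0.1218, 0.0524]
ft_force: [-4.5, -1.5, 2.6]
eef_pos: [0.5427, -0.1217, 0.0523]
ft_force: [-11.0, -1.7, 8.1]
eef_pos: [0.5428, -0.1217, 0.0521]
ft_force: [-10.3, -2.0, 8.2]
pos [ 0.5428 -0.1217  0.0521] yaw -174.00 tool shift [-0.0173 -0.0002 -0.0006] wz -0.00 z [-0.0128 -0.0038 -0.9999] ft [-10.3  -2.    8.2] w -0.0000 t 17.52
level turn deg (tool xyz) [-0.14 -0.75 -0.  ]
```

The force has risen to about 11 N at roughly 80 mm of travel. I'll check that this is the detent and not the hand touching the portal.

```bash
python3 look.py look4.png
```

```text
[ 0.54276174 -0.12161892  0.05208529]
```

View pics/look4.png

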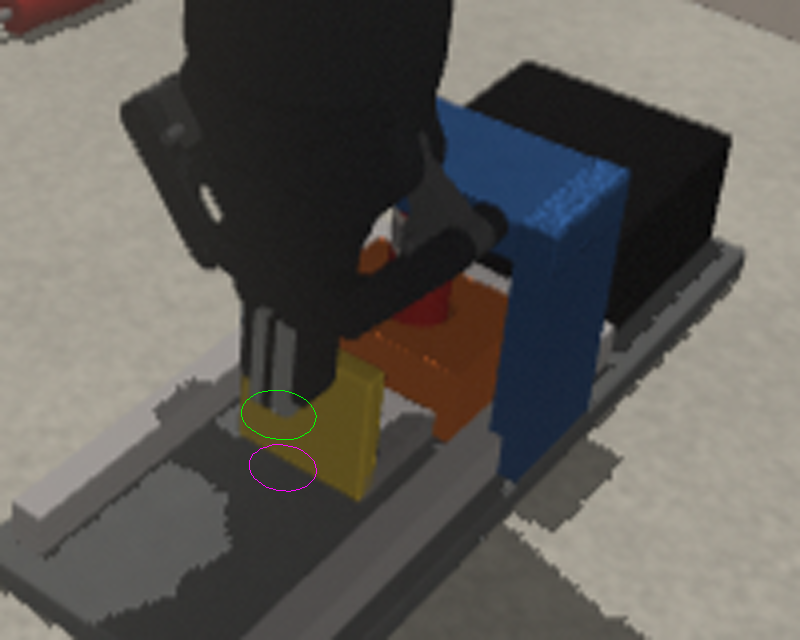

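The fingertips, at (285,400), press on the tab, and the hand is still behind the portal beam and not touching it. So this is the detent, and I push a bit harder.

```bash
python3 -m jog '[[[-0.004,0,-0.001,0,0,0]]]'|sed -n '2p;4p'; python3 -m jog '[[[-0.005,0,-0.001,0,0,0]]]'|sed -n '2p;4p'; python3 go.py .56 -.12 .0525
```

```text
eef_pos: [0.5428, -0.1216, 0.0523]
ft_force: [-10.6, -2.0, 3.9]
eef_pos: [0.5428, -0.1216, 0.0523]
ft_force: [-13.3, -2.2, 8.2]
pos [ 0.5428 -0.1216  0.0523] yaw -174.11 tool shift [-0.0173 -0.0002 -0.0007] wz -0.11 z [-0.0316 -0.0059 -0.9995] ft [-13.3  -2.2   8.2] w -0.0002 t 17.82
level turn deg (tool xyz) [-0.15 -1.83 -0.  ]
```

```bash
python3 -m jog '[[[-0.005,0,0,0,-1.5,0]]]'|sed -n '2p;4p'; python3 go.py .56 -.12 .0525; python3 -m jog '[[[-0.006,0,0,0,-1.5,0]]]'|sed -n '2p;4p'; python3 go.py .56 -.12 .0525
```

```text
eef_pos: [0.5456, -0.1211, 0.0516]
ft_force: [-6.4, -0.3, 6.6]
pos [ 0.5456 -0.1211  0.0516] yaw -174.14 tool shift [-0.0145 -0.0003 -0.0011] wz -0.14 z [-0.0102 -0.0032 -0.9999] ft [-6.4 -0.3  6.6] w -0.0002 t 17.95
level turn deg (tool xyz) [-0.12 -0.6   0.  ]
eef_pos: [0.5509, -0.1204, 0.0511]
ft_force: [-0.7, -0.1, -1.1]
pos [ 0.5509 -0.1204  0.0511] yaw -174.15 tool shift [-0.0091 -0.0005 -0.0012] wz -0.15 z [ 0.0149 -0.     -0.9999] ft [-0.7 -0.1 -1.1] w 0.0003 t 18.07
level turn deg (tool xyz) [-0.09  0.85 -0.  ]
```

It clicked: the force fell from 13 N to about 0. I back off, rise and check.

```bash
python3 -m jog '[[[0.01,0,0,0,0.5,0],[0.03,0,0,0,0,0],[0.03,0,0,0,0,0],[0.03,0,0,0,0,0],[0.02,0,-0.03,0,0,0],[0,0,-0.05,0,0,0],[0,0,-0.05,0,0,0],[0,0,0,0,0,0],[0,0,0,0,0,0]]]'|sed -n '1,2p;4p'
python3 - <<'E'
from meas import *
for n in("top","side"):
    C=cam(n)
    if n=="side": save(C[0],"side9.png")
    for nm,hr,z,am in[("red",[(0,4),(172,180)],.082,6),("orange",[(5,15)],.044,60),("yellow",[(18,32)],.064,60),("green",[(50,80)],.061,15)]:
        for a,ce,bb,m in blobs(C[0],hr,110,50,am):
            if n=="top" and ce[1]>60: print(n,nm,a,ce.round(1),onz(*C,*ce,z)[:2].round(4))
E
```

```text
clock: 19.2
eef_pos: [0.4297, -0.1316, 0.1836]
ft_force: [-0.5, 0.3, -0.5]
top red 417 [208.9 132.8] [0.7258 0.1819]
top red 31 [350.8 145. ] [ 0.7055 -0.1247]
top orange 3807 [535.  116.3] [ 0.7881 -0.5436]
top yellow 132 [344.2 209. ] [ 0.5683 -0.1141]
top green 27 [328.  146.6] [ 0.7056 -0.0779]
top green 32 [188.5 214.5] [0.5497 0.223 ]
```

View pics/side9.png

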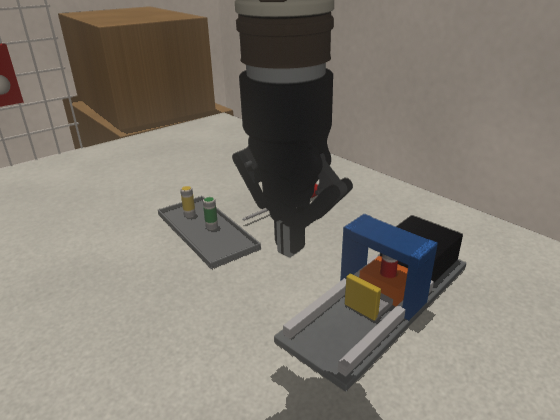

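The tab is at (362,297) and the red fuse stands upright in the block under the portal at (390,264). The carriage stayed in at about 91 mm. I'll wait a moment, check again and hand in.

```bash
python3 -m jog '[[[0,0,0,0,0,0],[0,0,0,0,0,0],[0,0,0,0,0,0],[0,0,0,0,0,0]]]'|sed -n '1,2p;4p'
python3 - <<'E'
from meas import *
C=cam("top")
for a,ce,bb,m in blobs(C[0],[(18,32)],110,50,60): print("tab",ce.round(1),onz(*C,*ce,.064)[:2].round(4))
C=cam("side"); d=np.array([.9945,.1045,0])*.0908
print("expected fuse top px if seated",proj(*C,np.array([.5427,-.1201,.082])+d),"1cm higher",proj(*C,np.array([.5427,-.1201,.092])+d))
for a,ce,bb,m in blobs(C[0],[(0,4),(172,180)],110,30,6): print("red",a,ce.round(1),bb)
bot.job_done()
E
```

```text
clock: 19.8
eef_pos: [0.4278, -0.1308, 0.1799]
ft_force: [0.8, 0.0, 0.1]
tab [371.5  20.5] [ 0.9944 -0.1722]
tab [513.8  21.9] [ 0.9981 -0.4917]
tab [344.1 209.1] [ 0.5682 -0.1139]
expected fuse top px if seated (np.float64(390.2226716785822), np.float64(249.53101232019176)) 1cm higher (np.float64(390.9437058813917), np.float64(243.4913169362676))
red 750 [ 8.5 78.5] [ 0 43 23 63]
red 38 [314.3 189.6] [312 184   6  13]
red 242 [388.4 268.9] [380 259  18  19]
the job is handed in; nothing more can be done
```

I loaded the red-banded fuse into the bore while the carriage was out, let go of it, and pushed the carriage in by its tab until it clicked. I handed the job in at about 20 s; no verdict comes back.

- **Seating:** After release, the side and top views put the fuse top within about 1 mm of where a seated fuse should be.
- **Push:** The force peaked at about 13 N at roughly 80 mm of travel, then fell to about 0 N as the detent gave. These are readings at the end of each step, so a brief higher peak could have been missed.
- **Carriage:** After I backed off, the tab stayed put in two looks about 0.6 s apart, about 91 mm in from its start.
- **Fuse at the end:** It stood upright in the block in the side view. My last colour check picked up only its red band, so its depth after the push is judged by eye.
- **Bystanders:** The green fuse measured as unmoved. I checked the yellow fuse only by eye. The screwdriver was partly hidden by the gripper in the last side view, but its handle measured unmoved in the top view.
- **Disagreement:** The top and side views differed by about 1 mm on the bore's position, and I used the value between them.

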